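# Nest a bisque tumbler into its clay-matched stack on the sorting wheel

## Robot

A 7-joint arm with a two-finger parallel gripper is mounted at the origin on the work surface. World frame = base frame: x ahead of the robot, y to its left, z up, the work surface at z = 0. Lengths are in m, angles in rad, forces in N, time in s.
With the tool pointing down it reaches from about 0.4 to 0.85 m from the base axis. Payload 4.4 kg.
Tool frame: the origin (TCP) lies on the centre line of the jaws, within the pads' length; the fingertips stand 19 mm ahead of it and the grasp point (between the pads) is the TCP; z points along the fingers, y is the line along which they close (so a half turn about z gives the same grasp; the last joint's range is limited). The gripper opens to 94 mm and grips with 3 to 60 N. Pads are 16 mm wide; open, the fingers measure 119 mm over their backs; the gripper's body (75 mm by 177 mm) begins 78 mm behind the grasp point.
Start: joints at [-1.286, 0.628, 0.038, 1.517, -0.027, 0.996, -0.02], TCP at [0.223, 0.61, 0.224] pointing down, gripper open.
Joint ranges: [-3.06, 3.06], [-0.37, 2.12], [-1.25, 1.32], [0.18, 2.47], [-1.1, 4.24], [0.23, 1.98], [-2.94, 2.94]. Speed limits (rad/s): [2.57, 2.57, 3.14, 3.14, 3.14, 3.14, 3.14].

## Interface

Orientations are given as a unit quaternion [x, y, z, w].
In Python, from workcell import env gives the robot as it stands.
- The arm moves only by the tool jog_arm, never from a script. Its argument "motion" is a list of rows, each a list of 7 numbers: the shift along the tool's x, y, z in cm, then the turn, a rotation vector about the tool's x, y, z in degrees, then the finger opening in cm, from 0 to 9.4. In form: [[dx, dy, dz, rx, ry, rz, jaw], ...]. A call has 1 to 10 rows; each row shifts and turns the commanded pose from where the row before left it, along the tool's axes as they then stand; what a row does not reach is not made up. A row lasts 1/10 s, in which the tool goes at most 50 mm and 8.59 degrees, less where a joint would pass 70% of its speed; a pose out of reach is approached as far as the arm can. A call is refused whole if a number of a shift passes 5 or a number of a turn 8.59, either way. A call with a gripper value outside its range is refused whole. The fingers move at their own pace and stop on an object; the grip force is fixed at half the most. Time passes only in rows, so rows that do not move let the fingers close. It gives the time, the measured TCP pose, the force, the opening and the grip force at its end, in the units of the state.
- env.read_state(): the state, without advancing time (a new reading comes with each control period).
- env.snapshot(name): name is "scene" or "top"; returns a dict with "img" (400x640x3 uint8, red, green, blue), "camera_matrix" (3x3 intrinsics, pixels), "cam_to_world" (4x4, takes a point from camera to world coordinates). Camera axes: x right, y down, z forward; pixel columns grow to the right and rows downward; lengths in m; the calibration is good to about 2 mm. A picture is of the moment at which its call begins. There is no depth.
- env.sign_off(): hands the job in; it is judged then, once.
The state is a dict: "clock": time; "joint_pos": joint angles; "dq": joint speeds; "joint_efforts": joint torques, N m; "ee_pos": TCP position; "tool_rot": TCP orientation; "wrist_force": force on the tool from outside, world axes, zero at the start; "moment": the same for the moment, N m; "finger_gap": finger opening in m; "gripper_force": force on a finger pad.
Only numpy, scipy, OpenCV 4.12 (cv2) and the standard library are available. Lean on these libraries where they do the work, as an engineer would, in place of code of your own. Each camera call takes 0.05 s, during which the arm holds its last target. There are 200 camera calls.

## Task

The loose green bisque tumbler on the ware board belongs with the green one on the sorting wheel. Turn the wheel (by its dividers or its rim) so that its green tumbler comes round to the front, squarely facing the robot and clear of the wire shelf, then nest the loose tumbler upright into it: lower it gently until it just rests on the taper, without dropping it or pressing it tight, and let go. Leave the stack at the front of the wheel, the other tumblers standing in their own compartments, and do not shift the upturned bowls or the blue dish.

Things in the scene. Friction and masses are not known exactly. Their poses are not given: they have to be found in the camera images.
- loose_green: Dark green tumbler alone on the brown ware board (14 mm thick), to be nested. Round, straight taper, mouth up: 90 mm tall, 68 mm across rim, 46 mm across foot, wall 5 mm, inside floor 6 mm up, 0.12 to 0.23 kg. Origin: centre of the foot's underside, z up. Nested it rests by its wall on the other's, foot 44 to 48 mm above the other's foot. Pushed or dropped in with over 45 N it jams.
- green_on_wheel: Dark green tumbler on the sorting wheel, same shape and size as loose_green, standing loose in its compartment about 85 mm from the wheel's axis. To be turned to the front with the wheel; takes loose_green. Origin: centre of the foot's underside; z up.
- white_on_wheel: Cream-white tumbler of the same size in another compartment of the wheel, standing loose; must stay standing in its compartment. Origin: centre of the foot's underside.
- red_on_wheel: Red-brown tumbler of the same size in the third compartment of the wheel, standing loose; must stay standing in its compartment. Origin: centre of the foot's underside.
- carousel (a joint): Turn of the sorting wheel since the start, rad, anticlockwise from above positive; endless, about 1 N at the rim moves it, stays where left. Plywood disc 300 mm across, upper face 32 mm above the table; three upright radial dividers 120 degrees apart, 8 mm thick, tops 92 mm above the table, 15 to 145 mm from the axis. One tumbler (top 122 mm above the table) midway in each gap.
- shelf_edge (a point): Middle of the near edge of the steel wire shelf (440 x 250 mm, on four thin legs), 225 mm above the table and 50 mm beyond the wheel's axis as seen from the front place. The shelf covers the far part of the wheel; the near half is open from above.
- hub_top (a point): Centre of the wheel's hub, on its axis, 94 mm above the table.
- front_place (a point): The front of the wheel: a fixed point at the height of its upper face, 85 mm from the axis straight away from the shelf, towards the robot. The green tumbler has to be brought here.
- divider0_end (a point): Outer end of one divider: middle of its thickness, on its top edge, 145 mm from the axis. Turns with the wheel. One of the two dividers beside the green tumbler.
- divider1_end (a point): The same point of the divider opposite the green tumbler, between the white and the red one.
- divider2_end (a point): The same point of the other divider beside the green tumbler.
- bowl_a: Upturned grey-beige tea bowl on the ware board, 78 mm across below, 62 mm tall; leave alone. Origin: centre of its underside.
- bowl_b: A second such upturned bowl on the ware board; leave alone. Origin: centre of its underside.
- dish: Small blue dish on the table between wheel and ware board, 72 mm across, 34 mm high; leave alone. Origin: centre of its underside.
Not all that is in view belongs to the job. There is more than one size of the red_on_wheel; the job needs the middle-sized. What is shaped like the loose_green but yellow is not meant.

How it is judged:
By the outcome, as a careful person would: the job done as asked, in the order asked, and still so for the second after the job is handed in, with the robot touching nothing.
It also fails if it takes over 72 s, if anything falls off the work surface, if the arm or the gripper's body presses on something with over 40 N, if the wrist force passes 120 N, or if a joint passes its speed limit or range.

## Working session

There is one attempt and no reset: what is moved stays moved. The work goes in short steps, Python scripts to look and compute and a tool call to move; the robot and the scene stay as the last step left them, time stands still between calls to the robot, and variables do not carry over. Pictures are saved under pics/ and viewed, at most 10 in all, crops included, and the job is handed in when it is done.

Besides the shell and the picture viewer there is one more tool, called after ">>>" as a command line: name --pt "numbers of a row" for each row, then --argument value for the rest. jog_arm: Moves the arm, as the interface text tells. Its arguments: {"type":"object","properties":{"motion":{"type":"array"}},"required":["motion"]}

```bash
mkdir -p pics; ls; cat > h.py <<'E'
import numpy as np, cv2
from workcell import env
from scipy.spatial.transform import Rotation as R
def snap(n,f=None):
    s=env.snapshot(n)
    if f: cv2.imwrite('pics/'+f,s['img'][:,:,::-1])
    return s
def ray(s,u,v,z):
    K=np.array(s['camera_matrix']);T=np.array(s['cam_to_world'])
    d=T[:3,:3]@np.linalg.solve(K,[u,v,1.]);o=T[:3,3]
    return o+d*(z-o[2])/d[2]
def proj(s,p):
    K=np.array(s['camera_matrix']);T=np.array(s['cam_to_world'])
    c=K@(T[:3,:3].T@(np.array(p)-T[:3,3])); return c[:2]/c[2]
E
python3 - <<'E'
from h import *
a=snap('scene','s0.png');b=snap('top','t0.png')
for s in(a,b):print(s['camera_matrix'],s['cam_to_world'])
print(env.read_state())
E
```

```text
pics
[[433.85487158   0.         318.2270956 ]
 [  0.         433.85487158 195.33218045]
 [  0.           0.           1.        ]] [[ 0.66191863  0.39091591 -0.63956898  1.2765984 ]
 [ 0.74929656 -0.36835611  0.55033484 -0.62084912]
 [-0.02045449 -0.84350372 -0.53673372  0.78196495]
 [ 0.          0.          0.          1.        ]]
[[448.13772515   0.         321.83105889]
 [  0.         448.13772515 206.77919964]
 [  0.           0.           1.        ]] [[-0.01344248 -0.99225682  0.12347346  0.35588961]
 [-0.99984956  0.01469253  0.00921907  0.04708549]
 [-0.01096183 -0.12333096 -0.99230505  1.28417689]
 [ 0.          0.          0.          1.        ]]
{'clock': 0.1, 'joint_pos': array([-1.28578565,  0.62923045,  0.03847887,  1.51822039, -0.0269942 ,
        0.99630085, -0.02000872]), 'dq': array([-3.20186722e-05, -1.53072154e-03,  3.26499978e-04, -2.16705629e-03,
        1.91661416e-03, -1.31394544e-03, -5.21163749e-04]), 'joint_efforts': array([ 2.44816991e-03, -5.50796413e+01,  1.14734329e+00, -1.87119269e+01,
       -5.21398906e-02,  1.92414795e-02,  5.18380602e-05]), 'ee_pos': array([0.22318269, 0.60990541, 0.22367693]), 'tool_rot': array([ 1.74523008e-01,  9.84652755e-01, -8.10682218e-04, -1.23866891e-04]), 'wrist_force': array([-0.19935074, -0.19864994,  0.56840104]), 'moment': array([-0.0365842 , -0.00371893,  0.03566645]), 'gripper_force': 0.0, 'finger_gap': 0.09393739252780356}
```

View pics/s0.png

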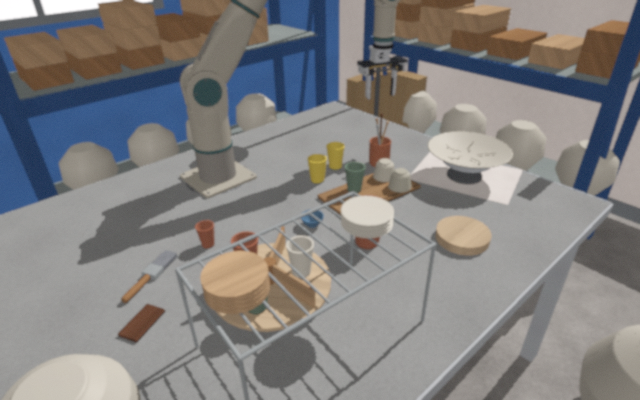

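View pics/t0.png

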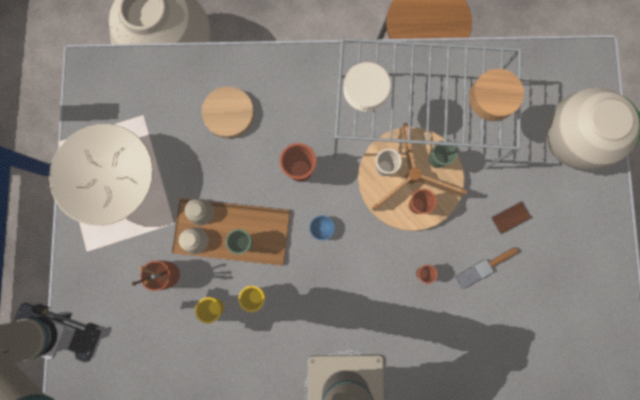

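Scene: the robot is at the bottom of the top view and the wheel is at (412,178). Its green tumbler is at (443,153), white at (388,161), red at (424,203).

Candidates for the loose green:
- Dark green tumbler on the board at (238,242). This one matches the description.
- Yellow tumblers at (208,309) and (251,298). Wrong colour.
- Green on the wheel at (443,153). This is the target.
- Bowls at (193,240) and (198,210).

I'll check the choice in a close crop.

```bash
python3 - <<'E'
from h import *
s=snap('top');im=s['img']
c=cv2.resize(im[100:275,165:535],None,fx=2.16,fy=2.16,interpolation=cv2.INTER_CUBIC);cv2.imwrite('pics/c1.png',c[:,:,::-1])
hsv=cv2.cvtColor(im,cv2.COLOR_RGB2HSV)
def blobs(lo,hi,n,mn=60):
    m=cv2.inRange(hsv,np.array(lo),np.array(hi))
    k,l,st,ce=cv2.connectedComponentsWithStats(m)
    for i in range(1,k):
        if st[i,4]>mn: print(n,st[i],ce[i].round(1))
blobs((60,40,20),(90,255,200),'green');blobs((100,130,60),(115,255,255),'blue');
# shelf corners at z=.225
for p in [(341,40),(335,149),(518,149),(520,42)]: print(p,ray(s,*p,.225).round(3))
E
```

```text
(341, 40) [0.906 0.003 0.225]
(335, 149) [0.628 0.023 0.225]
(518, 149) [ 0.621 -0.417  0.225]
(520, 42) [ 0.893 -0.441  0.225]
```

View pics/c1.png

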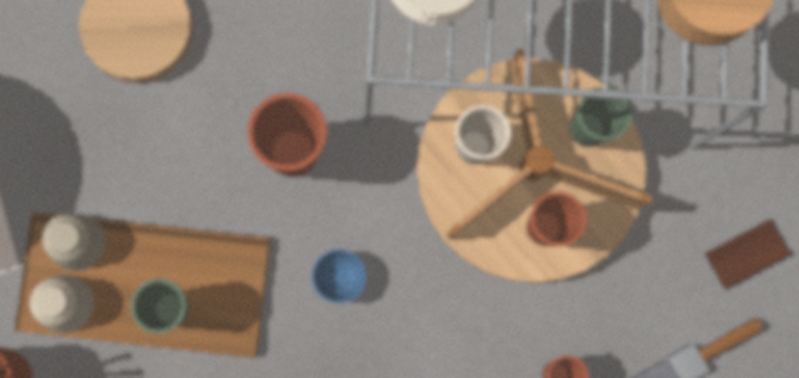

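The crop confirms that the loose green is the dark tumbler at crop (159,306), i.e. px (238.6,241.7), to the right of the two bowls. The hub is at px (415,174) and the wheel's green at (443,154), just under the shelf's edge. The divider ends are at about (405,125), (376,207) and (465,193).

```bash
cat >> h.py <<'E'
def blobs(im,lo,hi,box,mn=40):
    u0,v0,u1,v1=box
    hsv=cv2.cvtColor(im,cv2.COLOR_RGB2HSV)
    m=cv2.inRange(hsv,np.array(lo),np.array(hi)); M=np.zeros_like(m); M[v0:v1,u0:u1]=m[v0:v1,u0:u1]
    cs,_=cv2.findContours(M,cv2.RETR_EXTERNAL,cv2.CHAIN_APPROX_NONE)
    return [(cv2.contourArea(c),c) for c in cs if cv2.contourArea(c)>mn]
E
python3 - <<'E'
from h import *
s=snap('top');im=s['img']
hsv=cv2.cvtColor(im,cv2.COLOR_RGB2HSV)
for p in [(238,242),(238,232),(230,242),(443,154),(443,163)]: print(p,hsv[p[1],p[0]])
f=lambda u,v:(165+u/2.16,100+v/2.16)
P=lambda u,v,z:ray(s,*f(u,v),z)
print('hub',P(540,160,.094),'hubpx',f(540,160))
a,b=P(370,80,.225),P(765,104,.225);print('shelf',a,b,(a+b)/2)
e=b-a;n=np.array([e[1],-e[0]])/np.hypot(e[0],e[1]);print('n',n,np.degrees(np.arctan2(n[1],n[0])))
h=P(540,160,.094)
for q in[(518,55),(455,232),(648,200)]:
    d=P(*q,.092)-h;print('div',np.hypot(*d[:2]),np.degrees(np.arctan2(d[1],d[0])))
for q in[(601,117),(482,134),(557,220)]:
    d=P(*q,.122)-h;print('tum',np.hypot(*d[:2]),np.degrees(np.arctan2(d[1],d[0])))
print('loose',P(159,306,.104),'bowls',P(68,238,.076),P(56,303,.076),'dish',P(340,274,.03))
for box,z in[((215,220,260,265),.104),((425,135,465,175),.122)]:
    for A,c in blobs(im,(55,35,20),(100,255,180),box):
        (u,v),r=cv2.minEnclosingCircle(c); print(A,u,v,r,ray(s,u,v,z),cv2.boundingRect(c))
E
```

```text
(238, 242) [53 37 82]
(238, 232) [60 28 73]
(230, 242) [53 35 65]
(443, 154) [57 32 71]
(443, 163) [ 58  36 106]
hub [ 0.58906693 -0.19409893  0.094     ] hubpx (415.0, 174.07407407407408)
shelf [0.65778062 0.01951308 0.225     ] [ 0.6229778  -0.42040394  0.225     ] [ 0.64037921 -0.20044543  0.225     ]
n [-0.99688524  0.07886584] 175.4766228661311
div 0.13784934414024003 9.236334113446755
div 0.13990671778401464 129.32481237512576
div 0.14214112565077616 -111.53736249086268
tum 0.08499016786840831 -56.546126666790656
tum 0.08020917213202854 69.61168986319255
tum 0.08040350076682683 -171.45616457768128
loose [0.41339842 0.27847336 0.104     ] bowls [0.50193345 0.39971376 0.076     ] [0.42030691 0.41303115 0.076     ] dish [0.45519849 0.05788375 0.03      ]
```

>>> jog_arm --pt "0 0 -4 0 0 0 0" --pt "0 0 -4 0 0 0 0" --pt "0 0 -4 0 0 0 0" --pt "0 0 -3 0 0 0 0" --pt "-3.2 -3.4 0 0 0 0 0" --pt "-3.2 -3.4 0 0 0 0 0" --pt "-3.2 -3.4 0 0 0 0 0" --pt "-3.2 -3.4 0 0 0 0 0" --pt "-3.2 -3.4 0 0 0 0 0" --pt "-3.2 -3.4 0 0 0 0 0"

```text
clock: 1.2
ee_pos: [0.3339, 0.3509, 0.3745]
tool_rot: [0.174, 0.985, 0.0, 0.0]
wrist_force: [0.1, 0.5, 0.6]
finger_gap: 0.0175
gripper_force: 0.0
```

```bash
cat >> h.py <<'E'
def to(x,y,z,yawy=None):
    """tool-frame delta (cm) and yaw (deg about tool z) to world target"""
    s=env.read_state();r=R.from_quat(s['tool_rot']);M=r.as_matrix()
    d=M.T@(np.array([x,y,z])-s['ee_pos'])*100
    cur=np.degrees(np.arctan2(M[1,1],M[0,1]))
    o='delta cm %s | pos %s | yaw_y %.1f tiltz %s'%(d.round(2),s['ee_pos'].round(4),cur,M[:,2].round(3))
    if yawy is not None: o+=' | rz %.1f'%(-((yawy-cur+180)%360-180))
    print(o,'F',s['wrist_force'].round(1),'gap',round(s['finger_gap'],4),'t',s['clock'],'j7',s['joint_pos'][6].round(2))
E
python3 -c "
from h import *
to(.555,-.32,.374,77)"
```

```text
delta cm [-4.381e+01 -5.541e+01  4.000e-02] | pos [0.3339 0.3509 0.3745] | yaw_y 69.9 tiltz [ 0.  0. -1.] | rz -7.1 F [0.1 0.5 0.6] gap 0.0175 t 1.2 j7 0.39
```

>>> jog_arm --pt "-2.9 -3.6 0 0 0 0 0" --pt "-2.9 -3.6 0 0 0 0 0" --pt "-2.9 -3.6 0 0 0 0 0" --pt "-2.9 -3.6 0 0 0 0 0" --pt "-2.9 -3.6 0 0 0 0 0" --pt "-2.9 -3.6 0 0 0 0 0" --pt "-2.9 -3.6 0 0 0 0 0" --pt "-2.9 -3.6 0 0 0 0 0" --pt "-2.9 -3.6 0 0 0 0 0" --pt "-2.9 -3.6 0 0 0 -7.1 0"

```text
clock: 2.2
ee_pos: [0.482, -0.0853, 0.3746]
tool_rot: [0.114, 0.994, 0.0, 0.0]
wrist_force: [0.4, 0.2, 1.1]
finger_gap: 0.0005
gripper_force: 0.0
```

```bash
python3 -c "
from h import *
to(.555,-.32,.2,77)"
```

```text
delta cm [-12.41 -21.21  17.45] | pos [ 0.482  -0.0853  0.3746] | yaw_y 76.9 tiltz [ 0.  0. -1.] | rz -0.1 F [0.4 0.2 1.1] gap 0.0005 t 2.2 j7 1.59
```

>>> jog_arm --pt "-2.25 -3.53 0 0 0 0 0" --pt "-2.25 -3.53 0 0 0 0 0" --pt "-2.25 -3.53 0 0 0 0 0" --pt "-2.25 -3.53 0 0 0 0 0" --pt "-2.25 -3.53 0 0 0 0 0" --pt "-2.25 -3.53 0 0 0 0 0" --pt "0 0 3 0 0 -6.5 0" --pt "0 0 4 0 0 -6.5 0" --pt "0 0 5 0 0 0 0" --pt "0 0 4 0 0 0 0"

```text
clock: 3.2
ee_pos: [0.564, -0.32, 0.2119]
tool_rot: [0.002, 1.0, 0.001, -0.001]
wrist_force: [0.4, 0.2, -0.6]
finger_gap: 0.0004
gripper_force: 0.0
```

```bash
python3 -c "
from h import *
to(.566,-.32,.085,90)
s=snap('top')
cv2.imwrite('pics/c2.png',cv2.resize(s['img'][90:260,320:540],None,fx=3,fy=3)[:,:,::-1])"
```

```text
delta cm [-2.200e-01 -1.000e-02  1.269e+01] | pos [ 0.564  -0.32    0.2119] | yaw_y 89.8 tiltz [-0.001  0.001 -1.   ] | rz -0.2 F [ 0.4  0.2 -0.6] gap 0.0004 t 3.2 j7 2.26
```

View pics/c2.png

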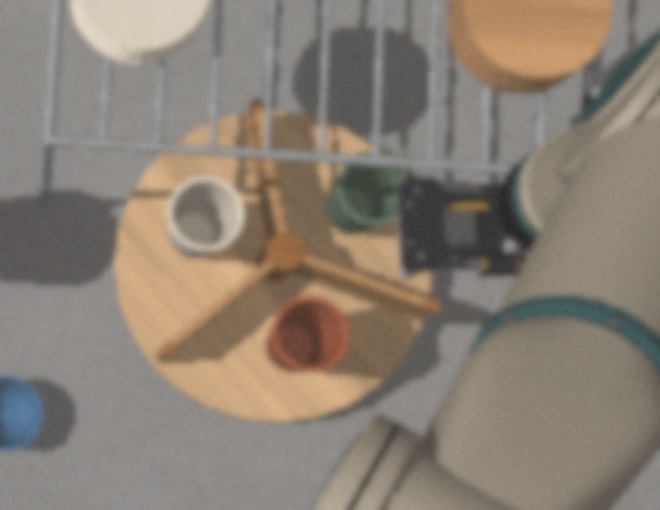

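```bash
python3 -c "
from h import *
print(env.read_state()['joint_pos'].round(2))
s=snap('scene')
cv2.imwrite('pics/c3.png',cv2.resize(s['img'][60:380,120:470],None,fx=1.8,fy=1.8)[:,:,::-1])"
```

```text
[ 0.27  0.67  0.34  1.55 -0.25  0.98  2.26]
```

View pics/c3.png

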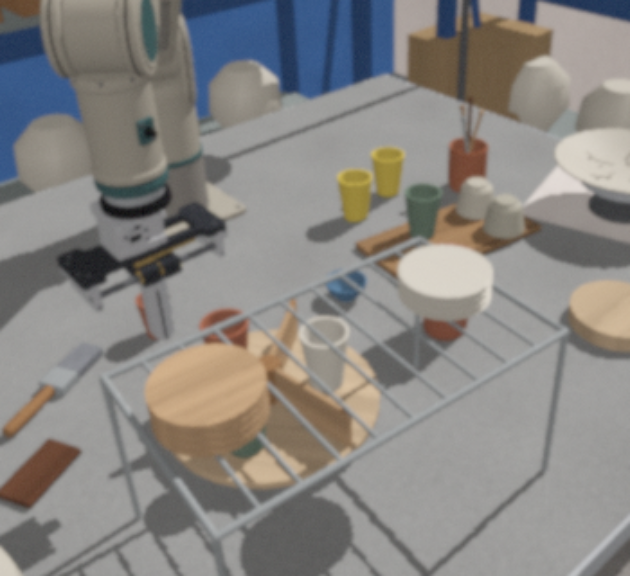

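The tool hangs in front of the shelf's near edge, and the forearm is clear of the shelf. I'll lower it.

>>> jog_arm --pt "0 0 3.5 0 0 0 0" --pt "0 0 3.5 0 0 0 0" --pt "0 0 3 0 0 0 0" --pt "0 0 1.8 0 0 0 0" --pt "0 0 0.8 0 0 0 0" --pt "0 0 0 0 0 0 0"

```text
clock: 3.9
ee_pos: [0.5655, -0.3209, 0.0892]
tool_rot: [0.002, 1.0, -0.0, 0.0]
wrist_force: [0.1, -0.2, 0.3]
finger_gap: 0.0005
gripper_force: 0.0
```

```bash
python3 - <<'E'
from h import *
to(.566,-.32,.085,90)
h=np.array([.589,-.194])
# arc: pusher offset 13mm ahead of divider line at r=.125
s=env.read_state();p=s['ee_pos'][:2]
yaw=90.
for a in list(np.arange(248.5,115,-5.0)):
    t=np.radians(a);q=h+.125*np.array([np.cos(t),np.sin(t)])+.012*np.array([-np.sin(t),np.cos(t)])
    ny=min(90,a-180+5) 
    y=np.radians(yaw);ty=np.array([np.cos(y),np.sin(y)]);tx=np.array([-ty[1],ty[0]])
    # tool x is 90deg from y: check with z down: x = y x z
    tx=np.array([-np.sin(y),np.cos(y)])
    d=(q-p)*100;print(round(a,1),q.round(4),(d@tx).round(2),(d@ty).round(2),'rz',round(yaw-ny,1))
    p=q;yaw=ny
E
```

```text
delta cm [-0.05  0.09  0.42] | pos [ 0.5655 -0.3209  0.0892] | yaw_y 89.8 tiltz [ 0.001 -0.    -1.   ] | rz -0.2 F [ 0.1 -0.2  0.3] gap 0.0005 t 3.9 j7 2.31
248.5 [ 0.5544 -0.3147] 1.11 0.62 rz 16.5
243.5 [ 0.544  -0.3112] 1.09 0.04 rz 5.0
238.5 [ 0.5339 -0.3069] 1.09 0.04 rz 5.0
233.5 [ 0.5243 -0.3016] 1.09 0.04 rz 5.0
228.5 [ 0.5152 -0.2956] 1.09 0.04 rz 5.0
223.5 [ 0.5066 -0.2887] 1.09 0.04 rz 5.0
218.5 [ 0.4986 -0.2812] 1.09 0.04 rz 5.0
213.5 [ 0.4914 -0.273 ] 1.09 0.04 rz 5.0
208.5 [ 0.4849 -0.2642] 1.09 0.04 rz 5.0
203.5 [ 0.4792 -0.2548] 1.09 0.04 rz 5.0
198.5 [ 0.4743 -0.245 ] 1.09 0.04 rz 5.0
193.5 [ 0.4703 -0.2348] 1.09 0.04 rz 5.0
188.5 [ 0.4671 -0.2243] 1.09 0.04 rz 5.0
183.5 [ 0.465  -0.2136] 1.09 0.04 rz 5.0
178.5 [ 0.4637 -0.2027] 1.09 0.04 rz 5.0
173.5 [ 0.4634 -0.1918] 1.09 0.04 rz 5.0
168.5 [ 0.4641 -0.1808] 1.09 0.04 rz 5.0
163.5 [ 0.4657 -0.17  ] 1.09 0.04 rz 5.0
158.5 [ 0.4683 -0.1594] 1.09 0.04 rz 5.0
153.5 [ 0.4718 -0.149 ] 1.09 0.04 rz 5.0
148.5 [ 0.4761 -0.1389] 1.09 0.04 rz 5.0
143.5 [ 0.4814 -0.1293] 1.09 0.04 rz 5.0
138.5 [ 0.4874 -0.1202] 1.09 0.04 rz 5.0
133.5 [ 0.4943 -0.1116] 1.09 0.04 rz 5.0
128.5 [ 0.5018 -0.1036] 1.09 0.04 rz 5.0
123.5 [ 0.51   -0.0964] 1.09 0.04 rz 5.0
118.5 [ 0.5188 -0.0899] 1.09 0.04 rz 5.0
```

>>> jog_arm --pt "0.6 0.6 0.2 0 0 3 0" --pt "0.55 0.1 0.2 0 0 3 0" --pt "0.55 0.05 0 0 0 3 0" --pt "0.55 0 0 0 0 3 0" --pt "0.7 0 0 0 0 4 0" --pt "0.8 0.04 0 0 0 4 0" --pt "0.9 0.04 0 0 0 4 0" --pt "0.9 0.04 0 0 0 4 0" --pt "0.9 0.04 0 0 0 4 0" --pt "0.9 0.04 0 0 0 4 0"

```text
clock: 4.9
ee_pos: [0.4988, -0.2909, 0.087]
tool_rot: [0.312, 0.95, -0.0, 0.003]
wrist_force: [1.9, 0.4, 0.7]
finger_gap: 0.0004
gripper_force: 0.4
```

```bash
cat >> h.py <<'E'
def arc():
    s=env.read_state();d=s['ee_pos'][:2]-[.589,-.194];r=np.hypot(*d);a=np.degrees(np.arctan2(d[1],d[0]))%360
    print('polar r %.4f ang %.1f divider~%.1f'%(r,a,a-np.degrees(np.arcsin(.012/r))))
E
python3 -c "
from h import *
to(.5,-.27,.085,50);arc()"
```

```text
delta cm [1.14 1.75 0.2 ] | pos [ 0.4988 -0.2909  0.087 ] | yaw_y 53.6 tiltz [ 0.005 -0.002 -1.   ] | rz 3.6 F [1.9 0.4 0.7] gap 0.0004 t 4.9 j7 1.89
polar r 0.1324 ang 227.0 divider~221.8
```

>>> jog_arm --pt "0.95 0.2 0 0 0 7 0" --pt "0.95 0.2 0 0 0 7 0" --pt "1.0 0.1 0 0 0 5 0" --pt "1.05 0.1 0 0 0 5 0" --pt "1.05 0.1 0 0 0 5 0" --pt "1.05 0.1 0 0 0 5 0" --pt "1.05 0.1 0 0 0 5 0" --pt "1.05 0.1 0 0 0 5 0" --pt "1.05 0.1 0 0 0 5 0" --pt "1.05 0.1 0 0 0 5 0"

```text
clock: 5.9
ee_pos: [0.4627, -0.1964, 0.0865]
tool_rot: [0.71, 0.705, 0.001, 0.002]
wrist_force: [-1.1, -1.6, -0.3]
finger_gap: 0.0004
gripper_force: 0.4
```

```bash
python3 -c "
from h import *
to(.5,-.27,.085,50);arc()"
```

```text
delta cm [-7.34  3.78  0.17] | pos [ 0.4627 -0.1964  0.0865] | yaw_y -0.4 tiltz [ 0.004 -0.001 -1.   ] | rz -50.4 F [-1.1 -1.6 -0.3] gap 0.0004 t 5.9 j7 1.16
polar r 0.1263 ang 181.1 divider~175.6
```

>>> jog_arm --pt "1.05 0.1 0 0 0 6 0" --pt "1.05 0.08 0 0 0 5 0" --pt "1.05 0.06 0 0 0 5 0" --pt "1.05 0.06 0 0 0 5 0" --pt "1.05 0.06 0 0 0 5 0" --pt "1.05 0.06 0 0 0 5 0" --pt "1.0 0.06 0 0 0 5 0" --pt "0.9 0.04 0 0 0 4 0" --pt "0.7 0.04 0 0 0 3 0" --pt "0.5 0 0 0 0 3 0"

```text
clock: 6.9
ee_pos: [0.5014, -0.1113, 0.0862]
tool_rot: [0.928, 0.373, 0.002, -0.0]
wrist_force: [-0.8, 0.0, -0.1]
finger_gap: 0.0003
gripper_force: 0.3
```

```bash
python3 -c "
from h import *
to(.5,-.27,.085,50);arc()"
```

```text
delta cm [-11.08  11.35   0.1 ] | pos [ 0.5014 -0.1113  0.0862] | yaw_y -46.2 tiltz [ 0.004  0.002 -1.   ] | rz -96.2 F [-0.8  0.  -0.1] gap 0.0003 t 6.9 j7 0.34
polar r 0.1204 ang 136.7 divider~130.9
```

>>> jog_arm --pt "0.7 0.03 0 0 0 4 0" --pt "0.8 0.03 0 0 0 4 0" --pt "0.7 0.03 0 0 0 4 0" --pt "0.4 0.02 0 0 0 2 0" --pt "0.2 0 0 0 0 1 0" --pt "0 0 0 0 0 0 0"

```text
clock: 7.5
ee_pos: [0.5233, -0.0956, 0.0856]
tool_rot: [0.968, 0.249, 0.001, -0.0]
wrist_force: [-0.6, -1.2, -0.8]
finger_gap: 0.0006
gripper_force: 0.0
```

```bash
python3 -c "
from h import *
to(.5,-.27,.085,50);arc()
s=snap('top')
cv2.imwrite('pics/c4.png',cv2.resize(s['img'][100:260,320:520],None,fx=3.5,fy=3.5)[:,:,::-1])"
```

```text
delta cm [-10.46  14.14   0.04] | pos [ 0.5233 -0.0956  0.0856] | yaw_y -61.1 tiltz [ 0.003  0.001 -1.   ] | rz -111.1 F [-0.6 -1.2 -0.8] gap 0.0006 t 7.5 j7 0.05
polar r 0.1183 ang 123.7 divider~117.9
```

View pics/c4.png

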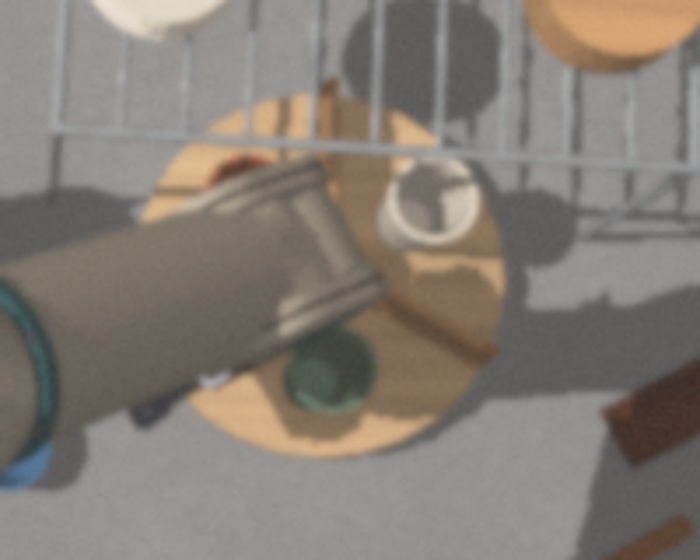

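```bash
python3 -c "
from h import *
s=snap('top')
f=lambda u,v:(320+u/3.5,100+v/3.5)
h=np.array([.589,-.194])
for q,z in [((495,353),.092),((328,82),.092),((333,366),.122)]:
    d=ray(s,*f(*q),z)[:2]-h;print(d,np.hypot(*d),np.degrees(np.arctan2(d[1],d[0]))%360)
im=s['img'];hsv=cv2.cvtColor(im,cv2.COLOR_RGB2HSV)
for A,c in blobs(im,(48,22,20),(100,255,180),(395,185,435,225)): print(A,cv2.boundingRect(c),cv2.minEnclosingCircle(c))
print(proj(s,[.504,-.187,.122])*1)
"
```

```text
[-0.0743295  -0.12161296] 0.1425292523923379 238.5668426546783
[ 0.14145856 -0.00249531] 0.1414805661186499 358.98941462907186
[-0.08630034  0.00836103] 0.08670441700344603 174.4662875864456
378.0 (403, 193, 23, 24) ((413.3602294921875, 205.01612854003906), 12.30277156829834)
[415.64585949 204.06957021]
```

The wheel's green is now at the front, at px about (415,204); the projected front place is (415.6,204.1). I'll back off and measure it unobstructed.

>>> jog_arm --pt "-0.6 0 0 0 0 0 0" --pt "-0.4 0 0 0 0 0 0" --pt "0 0 -3 0 0 0 0" --pt "0 0 -4 0 0 -8 2" --pt "0 0 -4 0 0 -8 9.4" --pt "0 0 -4 0 0 -8 9.4" --pt "0 0 -1 0 0 -8 9.4" --pt "0 0 0 0 0 -8 9.4" --pt "0 0 0 0 0 -8 9.4" --pt "0 0 0 0 0 -8 9.4"

```text
clock: 8.6
ee_pos: [0.5125, -0.101, 0.2446]
tool_rot: [0.737, 0.676, 0.0, -0.0]
wrist_force: [1.0, -0.3, 0.5]
finger_gap: 0.0531
gripper_force: 0.0
```

```bash
python3 -c "
from h import *
to(.4134,.2785,.24,0)"
```

```text
delta cm [ 36.97 -13.12   0.48] | pos [ 0.5125 -0.101   0.2446] | yaw_y -4.9 tiltz [ 0.     0.001 -1.   ] | rz -4.9 F [ 1.  -0.3  0.5] gap 0.0531 t 8.6 j7 0.63
```

>>> jog_arm --pt "3.7 -1.3 0 0 0 -4.9 9.4" --pt "3.7 -1.3 0 0 0 0 9.4" --pt "3.7 -1.3 0 0 0 0 9.4" --pt "3.7 -1.3 0 0 0 0 9.4" --pt "2 -1 0 0 0 0 9.4" --pt "0 0 0 0 0 0 9.4"

```text
clock: 9.2
ee_pos: [0.4532, 0.0713, 0.2439]
tool_rot: [0.707, 0.707, -0.0, -0.002]
wrist_force: [-0.6, -0.5, -0.0]
finger_gap: 0.0937
gripper_force: 0.0
```

```bash
python3 -c "
from h import *
to(.4134,.2785,.24,0)
s=snap('top');g=snap('scene')
a=cv2.resize(s['img'][110:250,350:490],None,fx=2.8,fy=2.8);b=cv2.resize(s['img'][195:285,200:290],(392,392));
b2=cv2.resize(g['img'][140:230,320:420],(392,392))
cv2.imwrite('pics/c5.png',np.hstack([a,b])[:,:,::-1])
cv2.imwrite('pics/c5b.png',b2[:,:,::-1])
for box,z in[((215,220,260,265),.104),((395,185,435,225),.122)]:
    for A,c in blobs(s['img'],(48,22,20),(100,255,180),box):
        print(A,cv2.boundingRect(c),ray(s,*cv2.minEnclosingCircle(c)[0],z))
"
```

```text
delta cm [20.72 -3.99  0.44] | pos [0.4532 0.0713 0.2439] | yaw_y -0.0 tiltz [-0.003  0.002 -1.   ] | rz -0.0 F [-0.6 -0.5 -0. ] gap 0.0937 t 9.2 j7 0.37
370.0 (227, 231, 24, 22) [0.4131407 0.2783419 0.104    ]
105.5 (402, 200, 17, 16) [ 0.4961685  -0.17273143  0.122     ]
67.0 (418, 196, 9, 17) [ 0.50399502 -0.19964236  0.122     ]
```

View pics/c5.png

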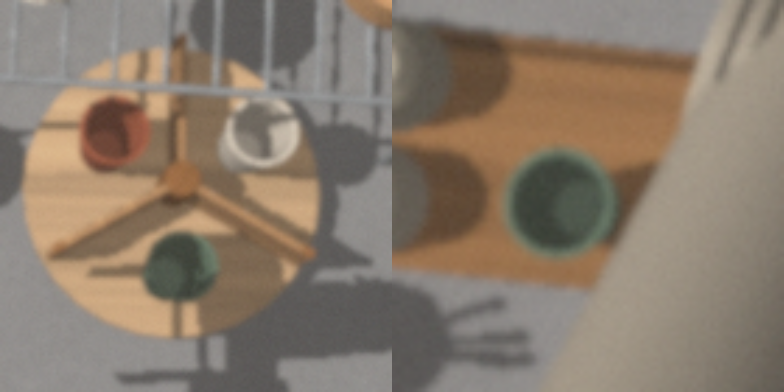

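Left part: red and white stand in their compartments. The wheel's green rim is centred at crop (183,264), i.e. px (415.4,204.3), and the divider ends are at (55,250), (310,257) and (180,42). Right part: the loose green rim is centred at px (238.6,241.6).

```bash
python3 -c "
from h import *
s=snap('top')
f=lambda u,v:(350+u/2.8,110+v/2.8)
E=np.array([ray(s,*f(*q),.092)[:2] for q in[(55,250),(310,257),(180,42)]])
c=E.mean(0);print('c from ends',c,'hub',ray(s,*f(182,180),.094))
h=(c+ray(s,*f(182,180),.094)[:2])/2
for e in E: d=e-h;print(np.hypot(*d),np.degrees(np.arctan2(d[1],d[0]))%360)
for p in [(183,264),(181,265)]:
  q=ray(s,*f(*p),.122)[:2];d=q-h;print('green',q,np.hypot(*d),np.degrees(np.arctan2(d[1],d[0]))%360)
# shelf edge in this crop
a,b=ray(s,*f(0,79),.225),ray(s,*f(390,100),.225);print(a,b)
# disc edge extremes at z=.032
for q in[(22,190),(320,180),(175,338)]: print(ray(s,*f(*q),.032))
"
```

```text
c from ends [ 0.58692845 -0.19395416] hub [ 0.58848729 -0.19407629  0.094     ]
0.1397161035639793 117.77776073228073
0.14141411493366082 237.72402760705472
0.13834441869231157 358.39757665303455
green [ 0.50344271 -0.18622615] 0.08462439233428533 174.71885323267554
green [ 0.50253118 -0.18433017] 0.08572554695247722 173.5130189221954
[ 0.65429515 -0.01367043  0.225     ] [ 0.63015564 -0.34907462  0.225     ]
[ 0.59283517 -0.04456003  0.032     ]
[ 0.5984292  -0.34585676  0.032     ]
[ 0.44063951 -0.19342811  0.032     ]
```

>>> jog_arm --pt "4 -0.8 0 0 0 0 9.4" --pt "4 -0.8 0 0 0 0 9.4" --pt "4 -0.8 0 0 0 0 9.4" --pt "4 -0.8 0 0 0 0 9.4" --pt "3 -0.6 0 0 0 0 9.4" --pt "1.7 -0.2 0 0 0 0 9.4" --pt "0 0 2 0 0 0 9.4" --pt "0 0 3 0 0 0 9.4" --pt "0 0 2 0 0 0 9.4" --pt "0 0 0 0 0 0 9.4"

```text
clock: 10.35
ee_pos: [0.416, 0.2732, 0.1727]
tool_rot: [0.71, 0.704, -0.002, 0.0]
wrist_force: [-0.3, 0.1, -0.4]
finger_gap: 0.094
gripper_force: 0.0
```

```bash
python3 -c "
from h import *
to(.4134,.2785,.086,0)
g=snap('scene')
cv2.imwrite('pics/c6.png',cv2.resize(g['img'][100:230,290:450],None,fx=4,fy=4)[:,:,::-1])"
```

```text
delta cm [ 0.56 -0.24  8.67] | pos [0.416  0.2732 0.1727] | yaw_y -0.5 tiltz [-0.003 -0.003 -1.   ] | rz -0.5 F [-0.3  0.1 -0.4] gap 0.094 t 10.35 j7 0.07
```

View pics/c6.png

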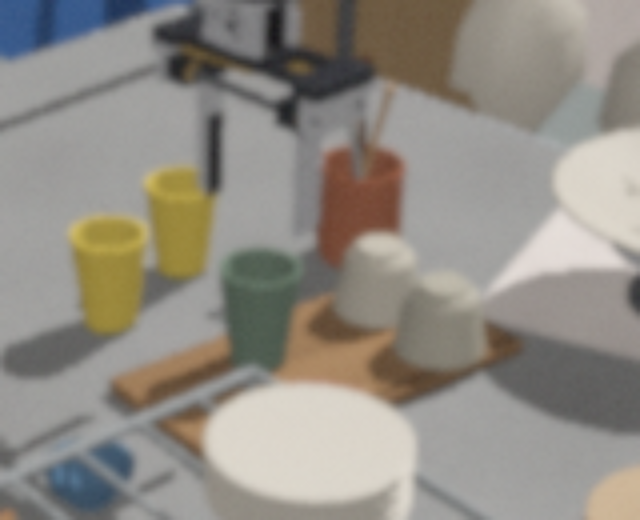

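The loose green stands upright between and below the open fingers, its rim at px (355,167). Descending to grasp it.

>>> jog_arm --pt "0.5 -0.2 0 0 0 0 9.4" --pt "0 0 3 0 0 0 9.4" --pt "0 0 3 0 0 0 9.4" --pt "0 0 2 0 0 0 9.4" --pt "0 0 0.6 0 0 0 9.4" --pt "0 0 0 0 0 0 9.4"

```text
clock: 11.0
ee_pos: [0.4149, 0.2808, 0.0889]
tool_rot: [0.709, 0.705, 0.0, 0.0]
wrist_force: [-0.0, -1.1, 0.1]
finger_gap: 0.094
gripper_force: 0.0
```

```bash
python3 -c "
from h import *
to(.4134,.2785,.086,0)
g=snap('scene');s=snap('top')
def rr(c,u,v):
    T=np.array(c['cam_to_world']);d=T[:3,:3]@np.linalg.solve(c['camera_matrix'],[u,v,1.]);return T[:3,3],d/np.linalg.norm(d)
A=np.zeros((3,3));b=np.zeros(3)
for c,u,v in((g,355.5,167),(s,238.6,241.6)):
    o,d=rr(c,u,v);P=np.eye(3)-np.outer(d,d);A+=P;b+=P@o
print(np.linalg.solve(A,b), ray(g,355.5,167,.104))"
```

```text
delta cm [-0.24 -0.15  0.29] | pos [0.4149 0.2808 0.0889] | yaw_y -0.3 tiltz [ 0.  0. -1.] | rz -0.3 F [-0.  -1.1  0.1] gap 0.094 t 11.0 j7 0.2
[0.41510946 0.28118365 0.09790693] [0.42357186 0.27499704 0.104     ]
```

>>> jog_arm --pt "-0.1 -0.1 0.3 0 0 0 7.5" --pt "0 0 0 0 0 0 7" --pt "0 0 0 0 0 0 6.6" --pt "0 0 0 0 0 0 6" --pt "0 0 0 0 0 0 5" --pt "0 0 0 0 0 0 5" --pt "0 0 0 0 0 0 5" --pt "0 0 0 0 0 0 5"

```text
clock: 11.9
ee_pos: [0.4139, 0.2798, 0.0858]
tool_rot: [0.709, 0.705, 0.001, 0.0]
wrist_force: [1.0, -0.4, 4.1]
finger_gap: 0.0668
gripper_force: 30.0
```

```bash
python3 -c "
from h import *
to(.4134,.2785,.086,0);print(env.read_state()['gripper_force'])"
```

```text
delta cm [-0.13 -0.05 -0.02] | pos [0.4139 0.2798 0.0858] | yaw_y -0.3 tiltz [ 0.001  0.    -1.   ] | rz -0.3 F [ 1.  -0.4  4.1] gap 0.0668 t 11.9 j7 0.21
30.000784889816714
```

>>> jog_arm --pt "0 0 -0.5 0 0 0 5" --pt "0 0 -1.5 0 0 0 5" --pt "0 0 -3 0 0 0 5" --pt "0 0 -4 0 0 0 5" --pt "0 0 -4 0 0 0 5" --pt "0 0 -3 0 0 0 5" --pt "0 0 -1.5 0 0 0 5" --pt "-1.5 0 0 0 0 0 5" --pt "-3 0.5 0 0 0 0 5" --pt "-3 0.6 0 0 0 0 5"

```text
clock: 12.9
ee_pos: [0.4221, 0.2028, 0.2591]
tool_rot: [0.709, 0.706, -0.002, -0.001]
wrist_force: [0.6, 0.1, -2.2]
finger_gap: 0.0665
gripper_force: 30.0
```

```bash
python3 -c "
from h import *
to(.503,-.1855,.26,0);print(env.read_state()['gripper_force'])"
```

```text
delta cm [-38.8    8.24  -0.05] | pos [0.4221 0.2028 0.2591] | yaw_y -0.2 tiltz [-0.003 -0.002 -1.   ] | rz -0.2 F [ 0.6  0.1 -2.2] gap 0.0665 t 12.9 j7 0.07
30.000380564324587
```

>>> jog_arm --pt "-3.8 0.8 0 0 0 0 5" --pt "-4 0.9 0 0 0 0 5" --pt "-4 0.9 0 0 0 0 5" --pt "-4 0.9 0 0 0 0 5" --pt "-4 0.9 0 0 0 0 5" --pt "-4 0.9 0 0 0 0 5" --pt "-4 0.9 0 0 0 0 5" --pt "-4 0.9 0 0 0 0 5" --pt "-3.5 0.5 0 0 0 0 5" --pt "-2 0.3 0 0 0 0 5"

```text
clock: 13.9
ee_pos: [0.4985, -0.1726, 0.2591]
tool_rot: [0.711, 0.704, -0.001, -0.001]
wrist_force: [0.2, 0.3, -1.2]
finger_gap: 0.0665
gripper_force: 30.0
```

>>> jog_arm --pt "0 0 0 0 0 0 5" --pt "0 0 0 0 0 0 5"

```text
clock: 14.1
ee_pos: [0.4992, -0.1686, 0.2591]
tool_rot: [0.71, 0.705, -0.001, -0.002]
wrist_force: [-0.0, 0.2, -1.8]
finger_gap: 0.0665
gripper_force: 30.0
```

```bash
python3 -c "
from h import *
to(.503,-.1855,.26,0)
g=snap('scene')
cv2.imwrite('pics/c7.png',cv2.resize(g['img'][130:330,190:390],None,fx=3,fy=3)[:,:,::-1])"
```

```text
delta cm [-1.69  0.39 -0.09] | pos [ 0.4992 -0.1686  0.2591] | yaw_y -0.4 tiltz [-0.003  0.002 -1.   ] | rz -0.4 F [-0.   0.2 -1.8] gap 0.0665 t 14.1 j7 0.8
```

View pics/c7.png

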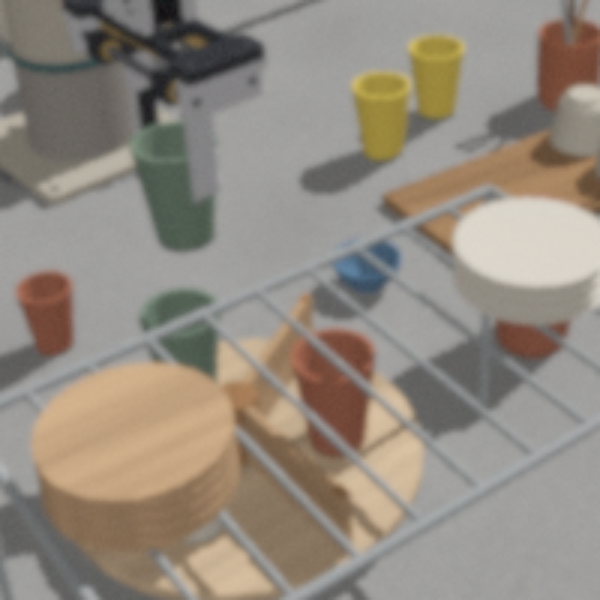

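```bash
python3 -c "
from h import *
g=snap('scene');p=env.read_state()['ee_pos'];F=lambda q:((q-[190,130])*3).round(0)
print('foot',F(proj(g,p-[0,0,.072])),'rim',F(proj(g,p+[0,0,.018])),'tgt rim',F(proj(g,[.503,-.1855,.122])))
for d in([.01,0,0],[0,.01,0]): print(F(proj(g,p-[0,0,.072]+d)))
im=g['img']
for A,c in blobs(im,(48,35,20),(100,255,180),(225,165,270,265)):
    print(A,(np.array(cv2.boundingRect(c))-[190,130,0,0])*3)
"
```

```text
foot [187. 234.] rim [175. 138.] tgt rim [179. 308.]
[194. 239.]
[197. 229.]
48.0 [171 330  42  36]
424.0 [138 123  75 123]
```

The tumbler is held upright: its foot is at crop (185,238), predicted (187,234). The wheel's green rim is at (178,311), predicted (179,308). Now I'll align and lower.

>>> jog_arm --pt "-0.8 0.2 0 0 0 0 5" --pt "-0.9 0.2 0 0 0 0 5" --pt "0 0 1 0 0 0 5" --pt "0 0 2 0 0 0 5" --pt "0 0 1 0 0 0 5" --pt "0 0 0 0 0 0 5" --pt "0 0 0 0 0 0 5"

```text
clock: 14.9
ee_pos: [0.5049, -0.1859, 0.2205]
tool_rot: [0.709, 0.705, -0.0, -0.0]
wrist_force: [0.7, -0.1, -2.5]
finger_gap: 0.0666
gripper_force: 30.0
```

```bash
python3 -c "
from h import *
to(.503,-.1855,.15,0)"
```

```text
delta cm [ 0.04 -0.19  7.05] | pos [ 0.5049 -0.1859  0.2205] | yaw_y -0.3 tiltz [-0. -0. -1.] | rz -0.3 F [ 0.7 -0.1 -2.5] gap 0.0666 t 14.9 j7 0.87
```

>>> jog_arm --pt "0 -0.1 1 0 0 0 5" --pt "0 0 1 0 0 0 5" --pt "0 0 1 0 0 0 5" --pt "0 0 0.8 0 0 0 5" --pt "0 0 0.6 0 0 0 5" --pt "0 0 0.5 0 0 0 5" --pt "0 0 0.3 0 0 0 5" --pt "0 0 0 0 0 0 5"

```text
clock: 15.7
ee_pos: [0.5037, -0.1857, 0.1681]
tool_rot: [0.709, 0.705, -0.0, -0.0]
wrist_force: [-0.2, -0.3, -1.7]
finger_gap: 0.0661
gripper_force: 30.0
```

>>> jog_arm --pt "0 0 0.3 0 0 0 5" --pt "0 0 0.3 0 0 0 5" --pt "0 0 0.2 0 0 0 5" --pt "0 0 0.2 0 0 0 5" --pt "0 0 0.1 0 0 0 5" --pt "0 0 0 0 0 0 5"

```text
clock: 16.3
ee_pos: [0.5037, -0.1857, 0.1573]
tool_rot: [0.709, 0.705, -0.0, -0.0]
wrist_force: [-1.3, -0.1, -1.9]
finger_gap: 0.0662
gripper_force: 30.0
```

>>> jog_arm --pt "0 0 0.1 0 0 0 5" --pt "0 0 0.1 0 0 0 5" --pt "0 0 0.1 0 0 0 5" --pt "0 0 0.1 0 0 0 5" --pt "0 0 0 0 0 0 5"

```text
clock: 16.8
ee_pos: [0.5035, -0.1858, 0.1535]
tool_rot: [0.709, 0.705, -0.0, -0.0]
wrist_force: [-1.0, 1.2, 1.6]
finger_gap: 0.0665
gripper_force: 30.0
```

>>> jog_arm --pt "0 0 0.08 0 0 0 5" --pt "0 0 0 0 0 0 5" --pt "0 0 0 0 0 0 5"

```text
clock: 17.1
ee_pos: [0.5035, -0.1859, 0.1528]
tool_rot: [0.709, 0.705, -0.0, -0.0]
wrist_force: [-3.1, 0.4, 4.2]
finger_gap: 0.0666
gripper_force: 30.0
```

>>> jog_arm --pt "0 -0.1 0 0 0 0 5" --pt "0 -0.05 0 0 0 0 5" --pt "0 0 0 0 0 0 5"

```text
clock: 17.4
ee_pos: [0.5026, -0.1856, 0.1525]
tool_rot: [0.709, 0.705, 0.0, 0.0]
wrist_force: [-0.3, -0.1, 0.4]
finger_gap: 0.0666
gripper_force: 30.0
```

>>> jog_arm --pt "0 0 0.1 0 0 0 5" --pt "0 0 0 0 0 0 5" --pt "0 0 0 0 0 0 5"

```text
clock: 17.7
ee_pos: [0.5023, -0.1857, 0.1515]
tool_rot: [0.709, 0.705, -0.0, -0.0]
wrist_force: [-1.4, -0.7, 0.8]
finger_gap: 0.067
gripper_force: 30.0
```

Lateral contact eased. I'll keep going in small steps.

>>> jog_arm --pt "0 -0.08 0 0 0 0 5" --pt "0 0 0.1 0 0 0 5" --pt "0 0 0 0 0 0 5" --pt "0 0 0 0 0 0 5"

```text
clock: 18.1
ee_pos: [0.5022, -0.1859, 0.1511]
tool_rot: [0.709, 0.705, 0.0, 0.001]
wrist_force: [-0.1, 0.8, 4.7]
finger_gap: 0.0665
gripper_force: 30.0
```

The net lift is about 6.5 N with no side force, and the foot is about 47 mm above the other's foot, so it's resting on the taper. Releasing.

>>> jog_arm --pt "0 0 0 0 0 0 6.8" --pt "0 0 0 0 0 0 7.2" --pt "0 0 0 0 0 0 8" --pt "0 0 0 0 0 0 9" --pt "0 0 0 0 0 0 9.4" --pt "0 0 0 0 0 0 9.4"

```text
clock: 18.7
ee_pos: [0.5015, -0.1858, 0.1506]
tool_rot: [0.709, 0.705, -0.0, -0.0]
wrist_force: [-1.2, -0.3, 0.3]
finger_gap: 0.0939
gripper_force: 0.0
```

>>> jog_arm --pt "0 0 -1 0 0 0 9.4" --pt "0 0 -2 0 0 0 9.4" --pt "0 0 -3 0 0 0 9.4" --pt "0 0 -4 0 0 0 9.4" --pt "0 0 -4 0 0 0 9.4" --pt "4 0 0 0 0 0 9.4" --pt "4 0 0 0 0 0 9.4" --pt "4 0 0 0 0 0 9.4" --pt "4 0 0 0 0 0 9.4" --pt "4 0 0 0 0 0 9.4"

```text
clock: 19.7
ee_pos: [0.5024, 0.0157, 0.2915]
tool_rot: [0.709, 0.705, 0.0, 0.0]
wrist_force: [-0.4, -0.2, -0.5]
finger_gap: 0.0939
gripper_force: 0.0
```

>>> jog_arm --pt "4 0 0 0 0 0 9.4" --pt "4 0 0 0 0 0 9.4" --pt "4 0 0 0 0 0 9.4" --pt "0 0 0 0 0 0 9.4"

```text
clock: 20.1
ee_pos: [0.5028, 0.1409, 0.2904]
tool_rot: [0.706, 0.709, 0.0, -0.001]
wrist_force: [0.0, 0.1, -0.1]
finger_gap: 0.0935
gripper_force: 0.0
```

```bash
python3 -c "
from h import *
to(.5,0,.26,0)
g=snap('scene');s=snap('top')
a=cv2.resize(g['img'][170:330,190:350],(400,400),interpolation=3);b=cv2.resize(s['img'][110:250,350:490],(400,400),interpolation=3)
cv2.imwrite('pics/c8.png',np.hstack([a,b])[:,:,::-1])
for z in(.122,.168): print(z,((proj(s,[.503,-.186,z])-[350,110])/.35).round(),((proj(g,[.503,-.186,z])-[190,170])*2.5).round())"
```

```text
delta cm [-14.09  -0.34   3.01] | pos [0.5028 0.1409 0.2904] | yaw_y 0.3 tiltz [-0.001  0.002 -1.   ] | rz 0.3 F [ 0.   0.1 -0.1] gap 0.0935 t 20.1 j7 0.21
0.122 [187. 270.] [148. 157.]
0.168 [197. 263.] [143. 120.]
```

View pics/c8.png

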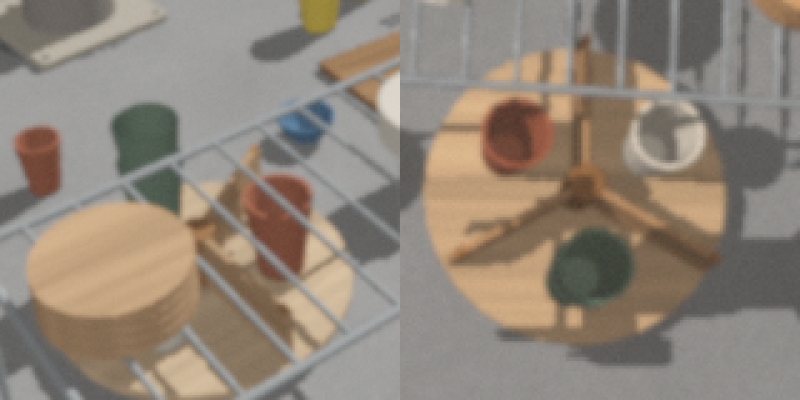

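The loose green is nested upright at the front, with its rim at scene crop (146,118) against a predicted (143,120). Red and white stand in their compartments, the dish is where it was, and the arm is clear.

```bash
python3 -c "
from workcell import env
print(env.sign_off())"
```

```text
the job is handed in; nothing more can be done
None
```

The green tumbler is at the front of the wheel, about 2° off square at most, with the loose one nested upright in it and released; I handed the job in at about 20 s, and no verdict came back.

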